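# Fit the last two trays into the game box

### The arm

A 6-joint arm with a two-finger parallel gripper is mounted at the origin on a cart in front of the work surface, level with it; the furniture and walls round the work are solid. World frame = base frame: x ahead of the robot, y to its left, z up, the work surface at z = 0. Lengths are in mm, angles in rad, forces in N, time in s.
With the tool pointing down it reaches from about 275 to 750 mm from the base axis. Payload 10.2 kg.
Tool frame: the origin (TCP) lies between the finger pads; the fingertips stand 8 mm ahead of it and the grasp point (between the pads) lies 11 mm behind it; z points along the fingers, y is the line along which they close (so a half turn about z gives the same grasp; the last joint's range is limited). The gripper opens to 85 mm and grips with 20 to 120 N. Pads are 22 mm wide; open, the fingers measure 114 mm over their backs; the gripper's body (76 mm by 85 mm) begins 54 mm behind the grasp point. The pads swing forward as they close: fully open they stand 13 mm farther back than shut.
Start: joints at [1.116, 0.313, 1.498, -0, 1.331, -0.223], TCP at [120.621, 510.962, 239.294] pointing down, gripper open.
Joint ranges: [-2.94, 2.94], [-0.97, 2.17], [0.19, 2.56], [-1.23, 4.37], [0.02, 3.11], [-2.88, 2.88]. Speed limits (rad/s): [2.39, 2.39, 3.01, 3.14, 3.14, 3.14].

### API

Orientations are given as a unit quaternion [w, x, y, z].
In Python, from rig import * gives the robot as it stands.
- The arm moves only by the shell command python3 -m handwheel 'ROWS' [FORCE]. ROWS is JSON, a list that holds one entry, the list of rows, each a list of 7 numbers: the shift along the world's x, y, z in mm, then the turn, a rotation vector about the world's x, y, z in degrees, then the opening, from -1 (shut) to 1 (fully open). A call has 1 to 8 rows; each row shifts and turns the commanded pose from where the row before left it; what a row does not reach is not made up. A row lasts 1/8 s, in which the tool goes at most 62.5 mm and 10.7 degrees, less where a joint would pass 70% of its speed; a pose out of reach is approached as far as the arm can. A call is refused whole if a number of a shift passes 62.5 or a number of a turn 10.7, either way. A call with a gripper value outside its range is refused whole. The fingers move at their own pace and stop on an object; FORCE is the grip in N (left out, the last holds). Time passes only in rows, so rows that do not move let the fingers close. It gives the time, the measured TCP pose, the force, the opening and the grip force at its end, in the units of the state.
- sense(): the state, without advancing time (a new reading comes with each control period).
- capture(name): name is "scene" or "side" or "wrist"; returns a dict with "image" (480x640x3 uint8, red, green, blue), "fx", "fy", "cx", "cy" (pixels), "rvec" (rotation vector, rad) and "tvec" (3), from world to camera coordinates, as OpenCV has them; the wrist camera has in their place "hand_eye" (4x4, takes a point from camera to tool coordinates, whose origin is the TCP and whose axes are the flange's). Camera axes: x right, y down, z forward; pixel columns grow to the right and rows downward; lengths in mm; the calibration is good to about 2 mm. A picture is of the moment at which its call begins: read the wrist's pose just before it. There is no depth.
- finish_job(): hands the job in; it is judged then, once.
The state is a dict: "time_s": time; "joints": joint angles; "dq": joint speeds; "tau": joint torques, N m; "eef_pos": TCP position; "ee_rot": TCP orientation; "force": force on the tool from outside, world axes, zero at the start; "wrist_torque": the same for the moment, N m; "grip_width": opening from 0.0 (shut) to 1.0 (fully open); "grip_force": force on a finger pad.
Only numpy, scipy, OpenCV 4.12 (cv2) and the standard library are available. Lean on these libraries where they do the work, as an engineer would, in place of code of your own. Each camera call takes 0.05 s, during which the arm holds its last target. There are 200 camera calls.

### The job

The open plywood game box has two rows, and each row already holds one tray at the box's left end. Fit the two loose trays into the free ends of the rows, each in the row where its length fits so that both rows are filled, lying flat on the box floor and pushed up flush against the tray already there with no gap between them. Lower them in, do not drop them, and leave the other things on the bench alone.

Things in the scene. Friction and masses are not known exactly. Their poses are not given: they have to be found in the camera images.
- box: plywood game box, fixed; 243 (x) x 327 (y) mm, walls 46 mm high, front 37; lid hinged on the far (+x) side stands open, 0.27 m high, leaning away. Origin: centre of underside. Floor inside 11 mm above the origin, 302 mm long (y); a low rib along y parts it into a front and a back row, each 100 mm wide, centre lines at x = -59 and +47 mm
- fitted_long: plywood tray, 182 mm long (its y), 91 mm wide, 26 mm high, walls 5 mm, floor 4 mm; a cross wall at mid-length (12 mm thick, 24 mm high, along x) is the place to grip it. It lies in one of the rows (either) against the box's left (+y) end. Origin: underside, middle of the edge of its left (+y) end; it reaches 182 mm from there along its -y
- fitted_short: plywood tray, 110 mm long (its y), 91 mm wide, 26 mm high, walls 5 mm, floor 4 mm; a cross wall at mid-length (12 mm thick, 24 mm high, along x) is the place to grip it. It lies in the other row against the box's left (+y) end. Origin: underside, middle of the edge of its left (+y) end; it reaches 110 mm from there along its -y
- tray_long: loose on the bench: plywood tray, 182 mm long (its y), 91 mm wide, 26 mm high, walls 5 mm, floor 4 mm; a cross wall at mid-length (12 mm thick, 24 mm high, along x) is the place to grip it. Origin at the centre of its underside, below the middle of that cross wall
- tray_short: loose on the bench: plywood tray, 110 mm long (its y), 91 mm wide, 26 mm high, walls 5 mm, floor 4 mm; a cross wall at mid-length (12 mm thick, 24 mm high, along x) is the place to grip it. Origin at the centre of its underside, below the middle of that cross wall
- masking_tape: roll of masking tape lying on the bench, 105 mm across, 24 mm high; bystander, origin at the centre of its underside
- sanding_block: cork sanding block, 60 x 100 x 28 mm; bystander, origin at the centre of its underside
- can_gold: spray can standing behind the box, 67 mm across, 190 mm high; bystander, origin at the centre of its underside
Mind the look-alikes: they are no part of the job. Leave any red look-alike of the tray_short alone.

How it is judged:
By the outcome, as a careful person would: the job done as asked, in the order asked, and still so for the second after the job is handed in, with the robot touching nothing.
It also fails if it takes over 58 s, if anything falls off the work surface, if the arm or the gripper's body presses on something with over 40 N, if the wrist force passes 120 N, or if a joint passes its speed limit or range.

## Working session

There is one attempt and no reset: what is moved stays moved. The work goes in short steps, Python scripts to look and compute and a shell command to move; the robot and the scene stay as the last step left them, time stands still between calls to the robot, and variables do not carry over. Pictures are saved under pics/ and viewed, at most 10 in all, crops included, and the job is handed in when it is done.

```bash
mkdir -p pics
cat > h.py <<'E'
from rig import *
import cv2, numpy as np, json
def snap(n,f):
    c=capture(n); cv2.imwrite(f'pics/{f}.png',cv2.cvtColor(c['image'],cv2.COLOR_RGB2BGR))
    np.savez(f'pics/{f}.npz',**{k:v for k,v in c.items()}); return c
def load(f): return dict(np.load(f'pics/{f}.npz'))
def px2w(c,uv,z):
    R=cv2.Rodrigues(np.float64(c['rvec']))[0];t=np.float64(c['tvec']).reshape(3)
    o=-R.T@t; out=[]
    for (u,v) in uv:
        d=R.T@np.array([(u-c['cx'])/c['fx'],(v-c['cy'])/c['fy'],1]); s=(z-o[2])/d[2]; out.append(o+s*d)
    return np.array(out)
E
python3 - <<'E'
from h import *
snap('scene','scene');snap('side','side')
print(sense())
for f in('scene','side'):
    c=load(f);R=cv2.Rodrigues(c['rvec'])[0];print(f,-R.T@c['tvec'].reshape(3),c['fx'])
E
```

```text
{'time_s': 0.1, 'joints': array([ 1.11560874e+00,  3.13379731e-01,  1.49836271e+00,  1.81199950e-05,
        1.33102455e+00, -2.23415656e-01]), 'dq': array([-0.00027165, -0.00151217, -0.001588  ,  0.00043519,  0.00225193,
        0.00036745]), 'tau': array([ 1.69585590e-03, -4.12900364e+01, -2.60140175e+01, -1.35852670e-04,
        2.98776911e-03,  1.87468260e-05]), 'eef_pos': array([120.50701074, 510.74938757, 238.79903067]), 'ee_rot': array([-2.03723840e-04,  1.15628881e-01,  9.93292312e-01, -5.50762307e-04]), 'force': array([ 0.55546466, -0.42117622,  0.21956973]), 'wrist_torque': array([0.01151732, 0.01563164, 0.05311254]), 'grip_force': 0.0, 'grip_width': 1.0031614126659971}
scene [ -59.82308933 -857.81774934  791.72412531] 441.7840481050337
side [  683.17116708 -1289.4117724    705.17183669] 510.0868035469059
```

View pics/scene.png

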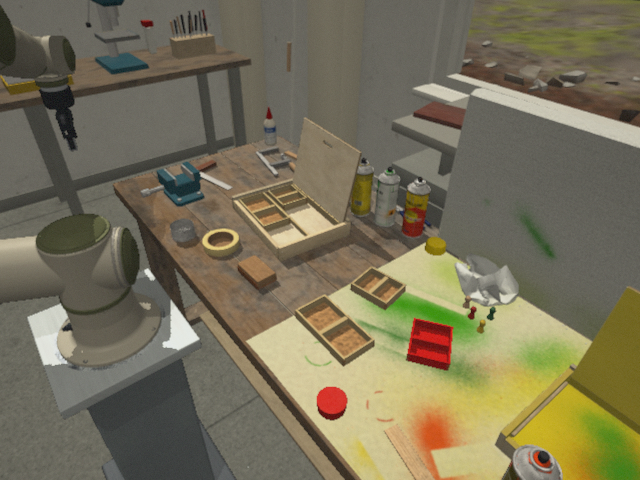

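View pics/side.png

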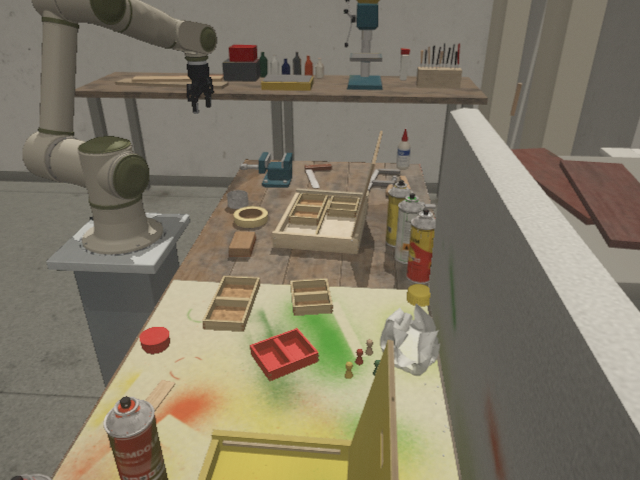

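The tray-like things in the scene view are:
- long plywood tray at (333,328)
- short plywood tray at (378,287)
- red look-alike at (430,343), which I leave alone
- trays already fitted in the box at about (275,205)

My choice is the two loose plywood trays. Next is a close crop to check that.

Run:
```python
from h import *
im=cv2.imread('pics/scene.png')
cv2.imwrite('pics/c1.png',cv2.resize(im[260:375,285:445],None,fx=5,fy=5,interpolation=cv2.INTER_CUBIC))
cv2.imwrite('pics/c2.png',cv2.resize(im[165:265,225:358],None,fx=6,fy=6,interpolation=cv2.INTER_CUBIC))
```

```text
(no output)
```

View pics/c1.png

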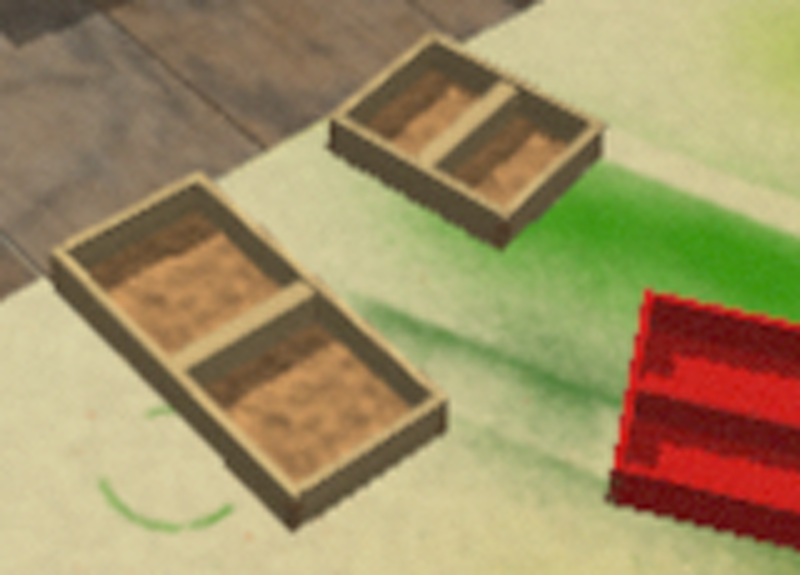

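View pics/c2.png

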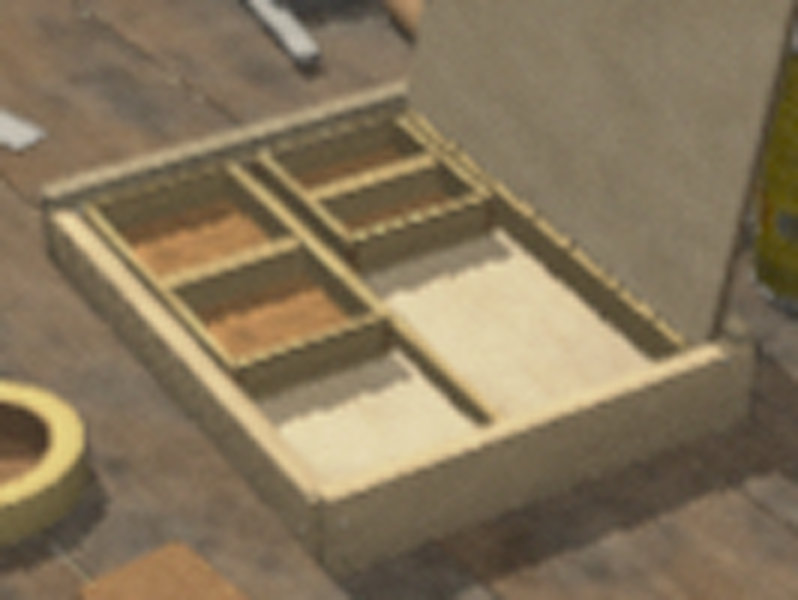

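Run:
```python
from h import *
c=load('scene');np.set_printoptions(precision=1,suppress=True)
def go(n,pts,off,s,z):
    p=px2w(c,(np.array(pts)+.5)/s-.5+np.array(off),z)[:,:2]
    e=np.roll(p,-1,0)-p
    print(n,p.tolist() and p.round(1).tolist(),'ctr',p.mean(0),'len',np.linalg.norm(e,axis=1),'ang',np.degrees(np.arctan2(e[:,1],e[:,0])))
go('long',[(200,175),(52,252),(295,497),(445,402)],(285,260),5,26)
go('short',[(432,37),(330,120),(505,220),(604,125)],(285,260),5,26)
go('fl',[(232,165),(88,207),(237,367),(387,320)],(225,165),6,37)
go('fs',[(398,118),(260,157),(350,240),(490,195)],(225,165),6,37)
```

```text
long [[449.0, -244.7], [360.4, -242.5], [358.3, -422.1], [444.8, -423.9]] ctr [ 403.1 -333.3] len [ 88.7 179.6  86.5 179.2] ang [178.6 -90.7  -1.2  88.6]
short [[613.6, -238.3], [526.8, -254.0], [546.7, -359.8], [635.3, -342.6]] ctr [ 580.6 -298.7] len [ 88.2 107.6  90.2 106.5] ang [-169.7  -79.4   11.   101.7]
fl [[585.9, 251.5], [500.4, 261.0], [482.9, 84.7], [565.7, 73.6]] ctr [533.7 167.7] len [ 86.  177.2  83.6 179. ] ang [173.7 -95.7  -7.6  83.5]
fs [[689.3, 238.6], [603.0, 249.5], [593.8, 147.8], [680.4, 139.4]] ctr [641.6 193.8] len [ 87.  102.1  87.   99.6] ang [172.8 -95.1  -5.5  84.9]
```

```bash
python3 -m handwheel '[[[35,-45,8,0,0,0.9,-0.3],[35,-45,8,0,0,0.9,-0.3],[35,-45,8,0,0,0.9,-0.3],[35,-45,8,0,0,0.9,-0.3],[35,-45,8,0,0,0.9,-0.3],[35,-45,8,0,0,0.9,-0.3],[35,-45,8,0,0,0.9,-0.3],[35,-45,8,0,0,0.9,-0.3]]]' 60
python3 -m handwheel '[[[0,0,0,0,0,0,-0.3],[0,0,0,0,0,0,-0.3]]]'
cat >> h.py <<'E'
from scipy.spatial.transform import Rotation as Ro
def wsnap(f):
    s=sense(); c=snap('wrist',f)
    q=s['ee_rot']; R=Ro.from_quat([q[1],q[2],q[3],q[0]]).as_matrix()
    T=np.eye(4);T[:3,:3]=R;T[:3,3]=s['eef_pos']; W=np.linalg.inv(T@np.array(c['hand_eye']))
    c['rvec']=cv2.Rodrigues(W[:3,:3])[0];c['tvec']=W[:3,3]
    np.savez(f'pics/{f}.npz',**c); print(f,T[:3,3].round(1),'tool y yaw',np.degrees(np.arctan2(R[1,1],R[0,1])).round(2), 'z',R[:,2].round(4), 'w',s['grip_width'],s['force'],s['time_s']); return c
def w2px(c,P): return cv2.projectPoints(np.float64(P).reshape(-1,1,3),c['rvec'],np.float64(c['tvec']),np.array([[c['fx'],0,c['cx']],[0,c['fy'],c['cy']],[0,0,1.]]),None)[0][:,0]
E
python3 - <<'E'
from h import *
c=wsnap('w1');print(np.array(c['hand_eye']).round(2),c['fx']);print(px2w(c,[(0,0),(639,0),(639,479),(0,479)],0).round())
E
```

```text
time_s: 1.1
eef_pos: [401.4, 149.3, 303.5]
ee_rot: [-0.0, 0.053, 0.999, 0.0]
force: [0.2, 1.0, -0.9]
grip_width: 0.348
grip_force: 0.0
time_s: 1.35
eef_pos: [400.2, 151.2, 303.0]
ee_rot: [-0.0, 0.053, 0.999, 0.0]
force: [-1.3, 0.3, -0.6]
grip_width: 0.347
grip_force: 0.0
w1 [400.2 151.2 303. ] tool y yaw 83.9 z [-9.e-04  2.e-04 -1.e+00] w 0.34661098477232116 [-1.27060742  0.28729906 -0.60194126] 1.35
[[  -0.     -0.96   -0.29   72.93]
 [   1.     -0.     -0.      0.78]
 [   0.     -0.29    0.96 -134.68]
 [   0.      0.      0.      1.  ]] 360.3350245544692
[[ 160. -163.    0.]
 [ 232.  508.    0.]
 [ 907.  605.    0.]
 [ 800. -404.    0.]]
```

View pics/w1.png

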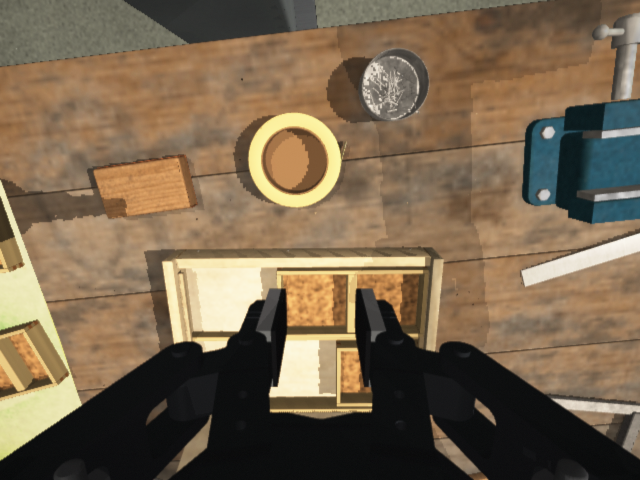

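Run:
```python
from h import *
im=cv2.imread('pics/w1.png')
cv2.imwrite('pics/c3.png',cv2.resize(im[240:420,160:450],None,fx=2.75,fy=2.75,interpolation=cv2.INTER_CUBIC))
```

```text
(no output)
```

View pics/c3.png

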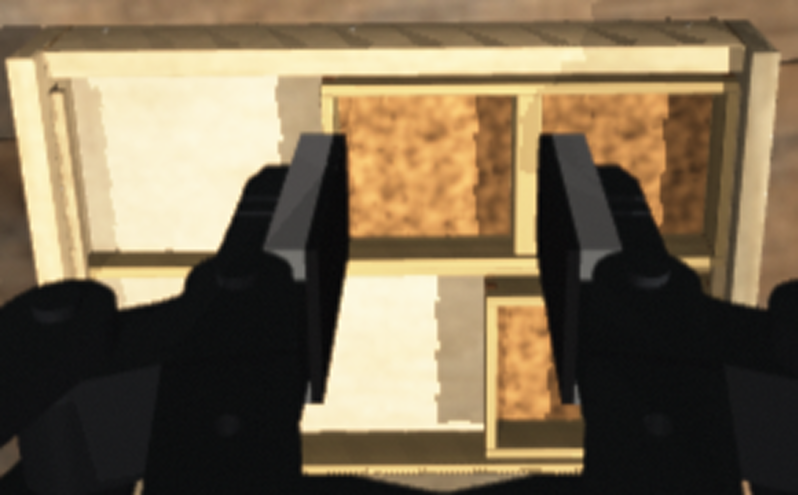

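Run:
```python
from h import *
c=load('w1')
def P(n,pts,z):
    p=px2w(c,(np.array(pts)+.5)/2.75-.5+np.array([160,240]),z)[:,:2];print(n,p.round(1).tolist());return p
a=P('fl end-front, left-front',[(322,86),(738,84)],37)
b=P('fs end-front, end-rear',[(487,298),(487,457)],37)
d=P('rib top z37?',[(90,262),(708,265)],35)
e=P('box front top outer R,L',[(48,50),(728,47)],37)
f=P('right wall outer, inner',[(5,58),(38,55)],46)
for q in(a,b,d,e):v=q[1]-q[0];print(np.degrees(np.arctan2(v[1],v[0])),np.hypot(*v))
# predict tray-long / short pixels from scene estimate
```

```text
fl end-front, left-front [[481.5, 90.4], [499.7, 269.9]]
fs end-front, end-rear [[594.3, 151.7], [683.6, 143.3]]
rib top z37? [[557.2, -28.8], [589.0, 254.8]]
box front top outer R,L [[452.6, -24.2], [482.2, 266.0]]
right wall outer, inner [[451.3, -38.8], [451.5, -24.7]]
84.19228423790874 180.36235351886765
-5.37377509282272 89.69043122250532
83.5925278509228 285.3182490587991
84.16256415527566 291.6332629858193
```

```bash
python3 -m handwheel '[[[5,-56,0,0,0,2.1,-0.3],[5,-56,0,0,0,2.1,-0.3],[5,-56,0,0,0,2.1,-0.3],[5,-56,0,0,0,2.1,-0.3],[5,-56,0,0,0,2.1,-0.3],[5,-56,0,0,0,2.1,-0.3],[5,-56,0,0,0,2.1,-0.3],[5,-56,0,0,0,2.1,-0.3]]]' 60
python3 -m handwheel '[[[0,0,0,0,0,0,-0.3],[0,0,0,0,0,0,-0.3]]]'
python3 - <<'E'
from h import *
c=wsnap('w2')
im=cv2.imread('pics/w2.png')
cv2.imwrite('pics/w2c.png',cv2.resize(im,(800,600),interpolation=cv2.INTER_CUBIC))
E
```

```text
time_s: 2.4
eef_pos: [441.2, -297.4, 303.3]
ee_rot: [0.0, -0.095, 0.995, 0.0]
force: [0.9, -0.2, 0.4]
grip_width: 0.356
grip_force: 0.0
time_s: 2.65
eef_pos: [441.0, -295.6, 303.2]
ee_rot: [-0.0, -0.094, 0.996, 0.0]
force: [0.3, -0.4, 0.1]
grip_width: 0.35
grip_force: 0.0
w2 [ 441.  -295.6  303.2] tool y yaw 100.8 z [-2.e-04  7.e-04 -1.e+00] w 0.3495979140215322 [ 0.32800242 -0.36892433  0.14942221] 2.65
```

View pics/w2c.png

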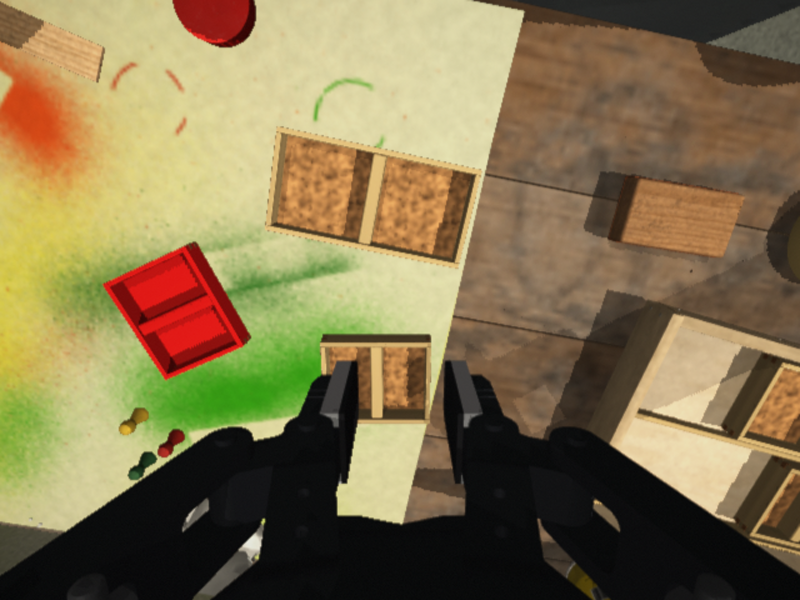

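Run:
```python
from h import *
c=load('w2')
for n,pts,z in(('short',[(321,345),(430,345),(430,423),(323,421)],26),('swall',[(377,347),(377,418)],24),('long',[(278,127),(480,170),(458,267),(266,228)],26),('lwall',[(378,155),(365,243)],24)):
    p=px2w(c,(np.array(pts)+.5)/1.25-.5,z)[:,:2];e=np.roll(p,-1,0)-p
    print(n,p.round(1).tolist(),p.mean(0).round(1),np.hypot(*e.T).round(1),np.degrees(np.arctan2(e[:,1],e[:,0])).round(1))
```

```text
short [[552.5, -354.1], [532.4, -248.6], [618.1, -230.6], [636.6, -340.4]] [ 584.9 -293.4] [107.4  87.6 111.4  85.2] [ 100.8   11.9  -80.4 -170.8]
swall [[545.1, -299.5], [623.8, -285.8]] [ 584.5 -292.6] [79.9 79.9] [   9.9 -170.1]
long [[359.9, -417.8], [362.0, -239.5], [450.6, -239.0], [447.9, -419.1]] [ 405.1 -328.8] [178.3  88.6 180.   88. ] [ 89.3   0.3 -90.9 179.1]
lwall [[366.4, -329.8], [444.9, -328.3]] [ 405.6 -329. ] [78.6 78.6] [   1.1 -178.9]
```

```bash
python3 -m handwheel '[[[29,0.5,-36,0,0,0,-0.3],[29,0.5,-45,0,0,0,-0.3],[29,0.5,-45,0,0,0,-0.3],[29,0.5,-45,0,0,0,-0.3],[27,0,-45,0,0,0,-0.3],[0,0,-30,0,0,0,-0.3],[0,0,-25,0,0,0,-0.3],[0,0,-10,0,0,0,-0.3]]]' 60
python3 -m handwheel '[[[0,0,-5,0,0,0,-0.3],[0,0,0,0,0,0,-0.3]]]'
python3 - <<'E'
from h import *
wsnap('w3'); snap('side','s3')
im=cv2.imread('pics/w3.png')[200:480,160:480]; im2=cv2.imread('pics/s3.png')[230:350,250:390]
cv2.imwrite('pics/m3.png',np.hstack([cv2.resize(im,(400,350)),cv2.resize(im2,(400,350))]))
E
```

```text
time_s: 3.7
eef_pos: [583.7, -293.2, 21.5]
ee_rot: [-0.001, -0.094, 0.996, 0.001]
force: [0.1, -0.2, 0.8]
grip_width: 0.349
grip_force: 0.0
time_s: 3.95
eef_pos: [584.0, -294.9, 18.1]
ee_rot: [0.0, -0.094, 0.996, -0.0]
force: [0.0, -0.5, -0.5]
grip_width: 0.351
grip_force: 0.0
w3 [ 584.  -294.9   18.1] tool y yaw 100.74 z [ 9.e-04 -7.e-04 -1.e+00] w 0.3509921745625165 [ 0.00882019 -0.45435827 -0.46844171] 3.95
```

View pics/m3.png

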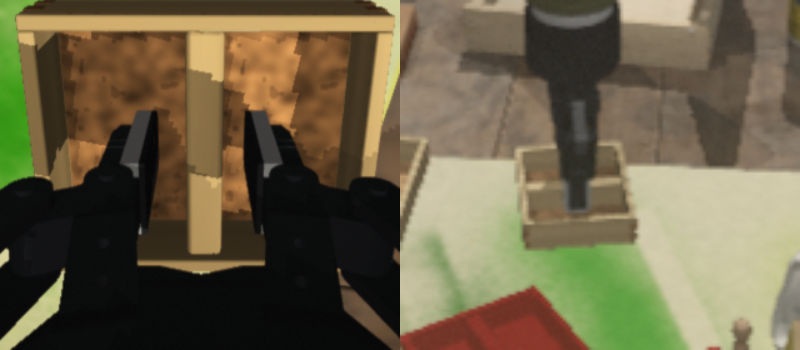

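The cross wall sits centred between the open fingers, at crop pixel (205,150). I'll go a little deeper and close.

```bash
python3 -m handwheel '[[[0,0,-3,0,0,0,-0.3],[0,0,0,0,0,0,-1],[0,0,0,0,0,0,-1],[0,0,0,0,0,0,-1],[0,0,0,0,0,0,-1]]]' 60
python3 -m handwheel '[[[0,0,10,0,0,0,-1],[0,0,20,0,0,0,-1],[0,0,25,0,0,0,-1],[0,0,25,0,0,0,-1],[0,0,0,0,0,0,-1]]]'
```

```text
time_s: 4.68
eef_pos: [583.7, -295.1, 14.5]
ee_rot: [0.0, -0.093, 0.996, -0.0]
force: [-1.0, 0.4, 1.1]
grip_width: 0.124
grip_force: 62.3
time_s: 5.3
eef_pos: [584.6, -295.7, 97.3]
ee_rot: [0.002, -0.093, 0.996, -0.002]
force: [-0.4, 0.7, -1.9]
grip_width: 0.122
grip_force: 61.9
```

```bash
python3 -m handwheel '[[[-9,45,5,0,0,-2.4,-1],[-9,46,5,0,0,-2.4,-1],[-9,46,5,0,0,-2.4,-1],[-9,46,0,0,0,-2.4,-1],[-9,46,0,0,0,-2.4,-1],[-9,46,0,0,0,-2.4,-1],[-9,46,0,0,0,-2.3,-1]]]'
python3 -m handwheel '[[[0,0,0,0,0,0,-1],[0,0,0,0,0,0,-1],[0,0,0,0,0,0,-1]]]'
python3 - <<'E'
from h import *
wsnap('w4')
cv2.imwrite('pics/w4c.png',cv2.resize(cv2.imread('pics/w4.png'),(800,600),interpolation=cv2.INTER_CUBIC))
E
```

```text
time_s: 6.18
eef_pos: [519.8, 27.5, 108.8]
ee_rot: [-0.0, 0.053, 0.999, 0.0]
force: [0.8, -0.3, -1.6]
grip_width: 0.122
grip_force: 61.8
time_s: 6.55
eef_pos: [520.8, 25.1, 109.1]
ee_rot: [-0.0, 0.053, 0.999, -0.0]
force: [-0.2, 0.8, -1.8]
grip_width: 0.122
grip_force: 61.8
w4 [520.8  25.1 109.1] tool y yaw 83.96 z [-2.e-04 -1.e-04 -1.e+00] w 0.12153367366336566 [-0.19987142  0.77990841 -1.79282407] 6.55
```

View pics/w4c.png

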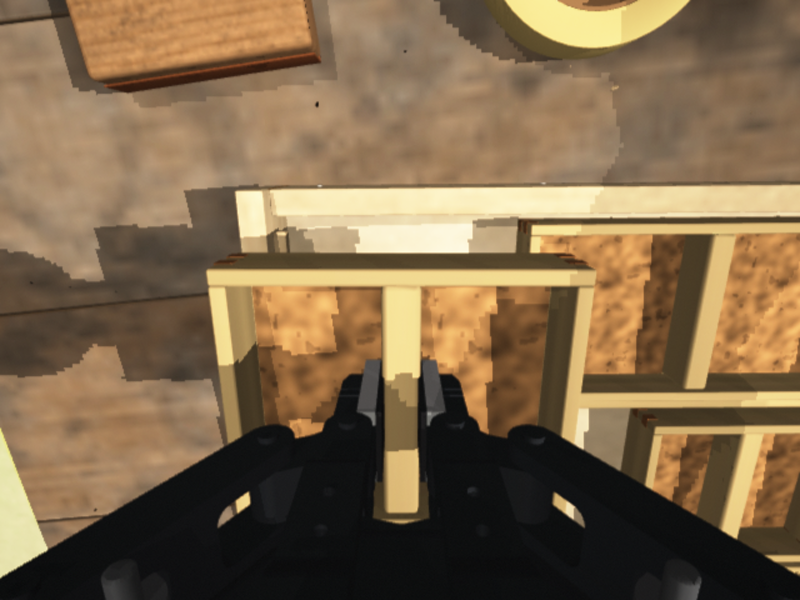

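Run:
```python
from h import *
c=load('w4');ux=np.array([.9947,-.1028]);uy=np.array([.1028,.9947])
for n,pts,z in(('held front corners R,L',[(207,269),(595,269)],120.5),('held cross wall centre',[(401,286),(402,515)],118.5),('fl corner; left far',[(530,223),(800,219)],37),('rw outer,inner',[(236,192),(269,190)],46),('front wall outer/inner',[(500,187),(500,214)],37),('fs front-end corner',[(655,430)],37)):
    p=px2w(c,(np.array(pts)+.5)/1.25-.5,z)[:,:2];print(n,p.round(1).tolist(),'s',(p@ux).round(1),'t',(p@uy).round(1))
p=np.array(sense()['eef_pos'][:2]);print('tcp s,t',p@ux,p@uy)
```

```text
held front corners R,L [[470.8, -23.6], [482.3, 84.5]] s [470.7 471. ] t [ 24.9 133.7]
held cross wall centre [[482.0, 29.9], [562.1, 21.8]] s [476.3 556.9] t [79.3 79.4]
fl corner; left far [[480.5, 89.2], [491.6, 211.2]] s [468.7 467.3] t [138.1 260.7]
rw outer,inner [[452.6, -38.0], [453.2, -23.8]] s [454.1 453.3] t [ 8.7 22.9]
front wall outer/inner [[463.1, 76.3], [475.0, 75.8]] s [452.8 464.7] t [123.5 124.2]
fs front-end corner [[595.8, 152.0]] s [577.] t [212.5]
tcp s,t 515.4160606874964 78.47882753840184
```

```bash
python3 -m handwheel '[[[-1,1,-20,0,0,0.1,-1],[0,0,-20,0,0,0,-1],[0,0,-12,0,0,0,-1],[0,0,-6,0,0,0,-1],[0,0,-5,0,0,0,-1],[0,0,-5,0,0,0,-1],[0,0,0,0,0,0,-1]]]'
python3 -m handwheel '[[[0,0,-4,0,0,0,-1],[0,0,-4,0,0,0,-1],[0,0,-3,0,0,0,-1],[0,0,0,0,0,0,-1]]]'
```

```text
time_s: 7.48
eef_pos: [519.6, 27.0, 41.2]
ee_rot: [-0.0, 0.051, 0.999, 0.0]
force: [0.0, -0.2, -1.0]
grip_width: 0.122
grip_force: 61.8
time_s: 7.98
eef_pos: [519.5, 27.0, 30.0]
ee_rot: [-0.0, 0.051, 0.999, 0.0]
force: [-0.1, 0.3, -0.7]
grip_width: 0.126
grip_force: 61.9
```

```bash
python3 -m handwheel '[[[0,0,-2,0,0,0,-1],[0,0,-1,0,0,0,-1],[0,0,0,0,0,0,-1]]]'
python3 -m handwheel '[[[0,0,-1,0,0,0,-1],[0,0,0,0,0,0,-1]]]'
python3 -m handwheel '[[[0,0,-0.7,0,0,0,-1],[0,0,0,0,0,0,-1]]]'
```

```text
time_s: 8.35
eef_pos: [519.6, 27.0, 27.2]
ee_rot: [-0.0, 0.051, 0.999, 0.0]
force: [0.5, -0.0, -1.2]
grip_width: 0.12
grip_force: 61.8
time_s: 8.6
eef_pos: [519.6, 26.9, 26.3]
ee_rot: [-0.0, 0.051, 0.999, -0.0]
force: [0.7, 0.3, -2.0]
grip_width: 0.12
grip_force: 61.8
time_s: 8.85
eef_pos: [519.6, 26.9, 25.6]
ee_rot: [-0.0, 0.051, 0.999, 0.0]
force: [0.4, 0.6, -1.1]
grip_width: 0.126
grip_force: 61.9
```

```bash
python3 -m handwheel '[[[0,0,-0.8,0,0,0,-1],[0,0,0,0,0,0,-1]]]'
python3 -m handwheel '[[[0.3,2.5,0,0,0,0,-1],[0,0,0,0,0,0,-1]]]'
python3 -m handwheel '[[[0.1,1.2,0,0,0,0,-1],[0,0,0,0,0,0,-1]]]'
```

```text
time_s: 9.1
eef_pos: [519.7, 27.0, 25.4]
ee_rot: [0.0, 0.051, 0.999, -0.0]
force: [-3.4, 0.4, 5.5]
grip_width: 0.125
grip_force: 63.0
time_s: 9.35
eef_pos: [520.4, 29.3, 25.4]
ee_rot: [0.001, 0.051, 0.999, -0.0]
force: [-1.8, -0.8, 6.4]
grip_width: 0.122
grip_force: 62.9
time_s: 9.6
eef_pos: [520.6, 30.3, 25.4]
ee_rot: [0.001, 0.051, 0.999, -0.0]
force: [-0.4, -3.4, 5.8]
grip_width: 0.127
grip_force: 62.8
```

Floor contact shows at 5.5 N. Next I'll slide toward the fitted tray.

```bash
python3 -m handwheel '[[[0.1,1,0,0,0,0,-1],[0,0,0,0,0,0,-1]]]'
python3 -m handwheel '[[[0.1,1,0,0,0,0,-1],[0,0,0,0,0,0,-1]]]'
python3 -m handwheel '[[[0.1,1,0,0,0,0,-1],[0,0,0,0,0,0,-1]]]'
```

```text
time_s: 9.85
eef_pos: [520.8, 31.2, 25.4]
ee_rot: [0.001, 0.051, 0.999, -0.0]
force: [-1.0, -2.8, 5.2]
grip_width: 0.124
grip_force: 62.8
time_s: 10.1
eef_pos: [520.8, 31.3, 25.4]
ee_rot: [0.001, 0.051, 0.999, -0.001]
force: [-1.9, -9.8, 5.4]
grip_width: 0.12
grip_force: 62.8
time_s: 10.35
eef_pos: [521.1, 31.4, 25.4]
ee_rot: [0.001, 0.051, 0.999, -0.002]
force: [-1.8, -16.6, 5.4]
grip_width: 0.125
grip_force: 62.7
```

```bash
python3 -m handwheel '[[[-0.1,-1,0,0,0,0,-1],[0,0,0,0,0,0,-0.5],[0,0,0,0,0,0,-0.5],[0,0,0,0,0,0,-0.5]]]'
python3 -m handwheel '[[[0,0,6,0,0,0,-0.5],[0,0,15,0,0,0,-0.4],[0,0,40,0,0,0,-0.3],[0,0,50,0,0,0,-0.3],[0,-20,50,0,0,0.7,-0.3],[-12,-55,10,0,0,0.7,-0.3],[-20,-55,0,0,0,0.7,-0.3],[-20,-55,0,0,0,0.7,-0.3]]]'
python3 - <<'E'
from h import *
wsnap('w5')
E
```

```text
time_s: 10.85
eef_pos: [520.1, 32.9, 24.7]
ee_rot: [-0.0, 0.051, 0.999, 0.0]
force: [0.1, -1.2, -0.3]
grip_width: 0.253
grip_force: 0.0
time_s: 11.85
eef_pos: [467.5, -153.8, 197.2]
ee_rot: [0.001, 0.026, 1.0, -0.0]
force: [1.2, -1.2, -0.1]
grip_width: 0.35
grip_force: 0.0
w5 [ 467.5 -153.8  197.2] tool y yaw 86.97 z [ 0.0016 -0.001  -1.    ] w 0.3504555898436503 [ 1.18250117 -1.17817761 -0.08819115] 11.85
```

```bash
python3 -m handwheel '[[[-15.5,-43.5,-30,0,0,0.6,-0.3],[-15.5,-43.5,-35,0,0,0.6,-0.3],[-15.5,-43.5,-35,0,0,0.6,-0.3],[-15.5,-43.5,-37,0,0,0.6,-0.3],[0,0,-10,0,0,0,-0.3],[0,0,0,0,0,0,-0.3],[0,0,0,0,0,0,-0.3]]]'
python3 - <<'E'
from h import *
c=wsnap('w6')
print(w2px(c,[(360,-329,24),(405,-329,24),(405,-323,24),(405,-335,24)]).round())
E
```

```text
time_s: 12.78
eef_pos: [407.1, -325.9, 50.2]
ee_rot: [0.001, 0.005, 1.0, -0.001]
force: [0.3, 1.0, 0.7]
grip_width: 0.354
grip_force: 0.0
w6 [ 407.1 -325.9   50.2] tool y yaw 89.4 z [ 0.0013 -0.0015 -1.    ] w 0.3542544001559874 [0.34137674 1.02260538 0.65975414] 12.775
[[311. 191.]
 [313. 283.]
 [325. 283.]
 [301. 283.]]
```

```bash
python3 -m handwheel '[[[-2,-3,-12,0,0,0,-0.3],[0,0,-12,0,0,0,-0.3],[0,0,-8,0,0,0,-0.3],[0,0,-3.5,0,0,0,-0.3],[0,0,0,0,0,0,-0.3]]]'
python3 -m handwheel '[[[0,0,0,0,0,0,-1],[0,0,0,0,0,0,-1],[0,0,0,0,0,0,-1],[0,0,0,0,0,0,-1]]]' 70
python3 -m handwheel '[[[0,0,10,0,0,0,-1],[0,0,20,0,0,0,-1],[0,0,30,0,0,0,-1],[0,0,35,0,0,0,-1],[0,0,0,0,0,0,-1]]]'
```

```text
time_s: 13.45
eef_pos: [404.2, -329.3, 13.1]
ee_rot: [-0.0, 0.006, 1.0, 0.0]
force: [0.3, -0.1, 1.1]
grip_width: 0.349
grip_force: 0.0
time_s: 13.95
eef_pos: [404.4, -329.6, 13.8]
ee_rot: [0.0, 0.006, 1.0, -0.0]
force: [-0.7, 0.9, 5.4]
grip_width: 0.122
grip_force: 70.3
time_s: 14.58
eef_pos: [404.9, -330.2, 110.7]
ee_rot: [0.001, 0.006, 1.0, -0.002]
force: [-0.8, 0.2, -2.9]
grip_width: 0.123
grip_force: 69.5
```

```bash
python3 -m handwheel '[[[28,47.7,0,0,0,-0.65,-1],[28,47.7,0,0,0,-0.65,-1],[28,47.7,0,0,0,-0.65,-1],[28,47.7,0,0,0,-0.65,-1],[28,47.7,0,0,0,-0.65,-1],[28,47.7,0,0,0,-0.65,-1],[28,47.7,0,0,0,-0.65,-1],[28,47.7,0,0,0,-0.65,-1]]]'
python3 -m handwheel '[[[0,0,0,0,0,0,-1],[0,0,0,0,0,0,-1],[0,0,0,0,0,0,-1]]]'
python3 - <<'E'
from h import *
wsnap('w7')
cv2.imwrite('pics/w7c.png',cv2.resize(cv2.imread('pics/w7.png'),(800,600),interpolation=cv2.INTER_CUBIC))
E
```

```text
time_s: 15.58
eef_pos: [628.3, 54.0, 106.9]
ee_rot: [-0.001, 0.051, 0.999, 0.0]
force: [0.6, -1.8, -1.2]
grip_width: 0.12
grip_force: 69.4
time_s: 15.95
eef_pos: [627.7, 51.1, 107.9]
ee_rot: [-0.0, 0.052, 0.999, -0.0]
force: [-0.7, 0.3, -2.0]
grip_width: 0.123
grip_force: 69.5
w7 [627.7  51.1 107.9] tool y yaw 84.04 z [-0.001 -0.    -1.   ] w 0.12312741567338496 [-0.73062468  0.27585798 -2.01647986] 15.95
```

View pics/w7c.png

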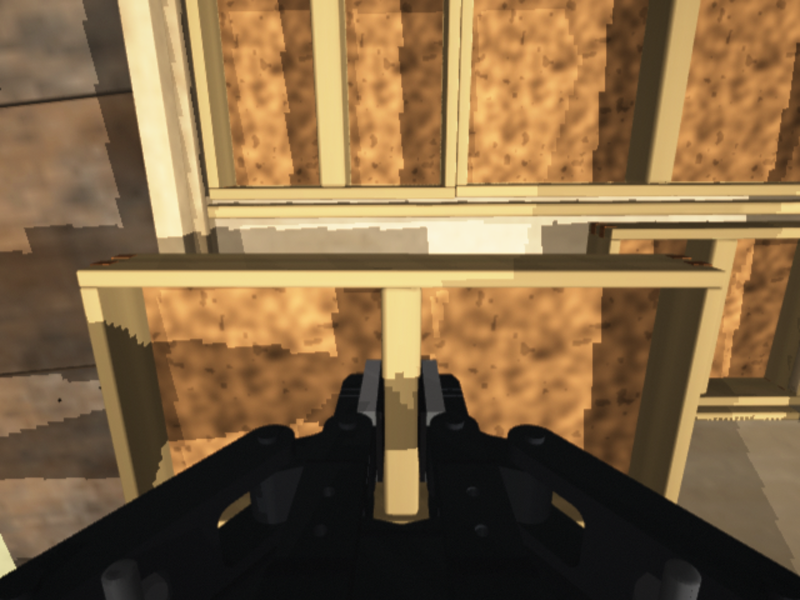

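The short tray sits flush against the fitted long one at pixel (457,187). The long tray is held level above the back row, with its top corners at (78,271) and (724,271). The fitted short tray's corner is at (610,229).

Run:
```python
from h import *
c=load('w7');ux=np.array([.9947,-.1028]);uy=np.array([.1028,.9947])
for n,pts,z in(('held R,L',[(78,270),(724,270)],120.3),('held wall',[(401,288),(402,516)],118.3),('fs corner, front left',[(610,229),(800,229)],37),('fs rear edge',[(740,414),(790,414)],37),('joint f',[(456,191)],37),('short R front-row rear corner',[(208,193)],37),('right wall inner',[(180,100)],46)):
    p=px2w(c,(np.array(pts)+.5)/1.25-.5,z)[:,:2];print(n,p.round(1).tolist(),'s',(p@ux).round(1),'t',(p@uy).round(1))
p=np.array(sense()['eef_pos'][:2]);print('tcp s,t',p@ux,p@uy)
```

```text
held R,L [[574.2, -33.0], [592.9, 145.8]] s [574.6 574.8] t [ 26.2 206. ]
held wall [[589.3, 55.9], [668.6, 47.9]] s [580.4 660.2] t [116.1 116.4]
fs corner, front left [[593.6, 151.0], [602.6, 237.0]] s [575.  575.1] t [211.3 297.6]
fs rear edge [[696.7, 220.5], [699.3, 246.2]] s [670.3 670.3] t [291.  316.7]
joint f [[569.5, 82.5]] s [558.] t [140.6]
short R front-row rear corner [[558.9, -27.4]] s [558.7] t [30.2]
right wall inner [[521.7, -26.5]] s [521.7] t [27.3]
tcp s,t 619.2577424452451 115.41033664679952
```

```bash
python3 -m handwheel '[[[0,0,-20,0,0,0,-1],[0,0,-20,0,0,0,-1],[0,0,-10,0,0,0,-1],[0,0,-6,0,0,0,-1],[0,0,-5,0,0,0,-1],[0,0,-5,0,0,0,-1],[0,0,0,0,0,0,-1]]]'
python3 -m handwheel '[[[0,0,-4,0,0,0,-1],[0,0,-4,0,0,0,-1],[0,0,-3,0,0,0,-1],[0,0,0,0,0,0,-1]]]'
python3 -m handwheel '[[[0,0,-2,0,0,0,-1],[0,0,-1,0,0,0,-1],[0,0,0,0,0,0,-1]]]'
```

```text
time_s: 16.88
eef_pos: [628.1, 52.3, 42.1]
ee_rot: [-0.0, 0.051, 0.999, -0.0]
force: [0.5, -0.0, -1.8]
grip_width: 0.124
grip_force: 69.5
time_s: 17.38
eef_pos: [628.1, 52.3, 31.0]
ee_rot: [-0.0, 0.051, 0.999, 0.0]
force: [-0.7, 0.4, -2.1]
grip_width: 0.122
grip_force: 69.5
time_s: 17.75
eef_pos: [628.2, 52.3, 28.2]
ee_rot: [-0.0, 0.051, 0.999, 0.0]
force: [-0.2, -0.2, -2.0]
grip_width: 0.121
grip_force: 69.5
```

```bash
python3 -m handwheel '[[[0,0,-1.5,0,0,0,-1],[0,0,-0.7,0,0,0,-1],[0,0,0,0,0,0,-1]]]'
python3 -m handwheel '[[[0,0,-1,0,0,0,-1],[0,0,0,0,0,0,-1]]]'
python3 -m handwheel '[[[0,0,-0.6,0,0,0,-1],[0,0,0,0,0,0,-1]]]'
```

```text
time_s: 18.12
eef_pos: [628.2, 52.3, 26.0]
ee_rot: [-0.0, 0.051, 0.999, -0.0]
force: [0.0, -0.3, -2.2]
grip_width: 0.12
grip_force: 69.5
time_s: 18.38
eef_pos: [628.2, 52.3, 25.0]
ee_rot: [-0.0, 0.051, 0.999, -0.0]
force: [0.3, -0.1, -1.9]
grip_width: 0.121
grip_force: 69.5
time_s: 18.62
eef_pos: [628.3, 52.3, 24.8]
ee_rot: [0.0, 0.051, 0.999, -0.0]
force: [-1.9, -0.4, 1.7]
grip_width: 0.122
grip_force: 70.1
```

On the floor. Now slide +y.

```bash
python3 -m handwheel '[[[0.2,2,0,0,0,0,-1],[0,0,0,0,0,0,-1]]]'
python3 -m handwheel '[[[0.1,1.2,0,0,0,0,-1],[0,0,0,0,0,0,-1]]]'
python3 -m handwheel '[[[0.1,1,0,0,0,0,-1],[0,0,0,0,0,0,-1]]]'
python3 -m handwheel '[[[0.1,1,0,0,0,0,-1],[0,0,0,0,0,0,-1]]]'
```

```text
time_s: 18.88
eef_pos: [628.7, 54.3, 24.8]
ee_rot: [0.0, 0.051, 0.999, -0.0]
force: [0.5, -1.1, 2.5]
grip_width: 0.123
grip_force: 70.1
time_s: 19.12
eef_pos: [628.8, 55.4, 24.8]
ee_rot: [0.0, 0.051, 0.999, -0.0]
force: [0.7, -1.3, 3.7]
grip_width: 0.118
grip_force: 70.3
time_s: 19.38
eef_pos: [628.9, 56.3, 24.8]
ee_rot: [0.0, 0.051, 0.999, -0.0]
force: [-0.6, -3.6, 4.4]
grip_width: 0.124
grip_force: 70.4
time_s: 19.62
eef_pos: [628.9, 56.8, 24.8]
ee_rot: [0.0, 0.051, 0.999, -0.001]
force: [-0.6, -5.8, 5.0]
grip_width: 0.12
grip_force: 70.5
```

```bash
python3 -m handwheel '[[[0.1,1,0,0,0,0,-1],[0,0,0,0,0,0,-1]]]'
python3 -m handwheel '[[[0.1,1,0,0,0,0,-1],[0,0,0,0,0,0,-1]]]'
```

```text
time_s: 19.88
eef_pos: [628.9, 56.9, 24.8]
ee_rot: [0.0, 0.051, 0.999, -0.001]
force: [-2.0, -10.8, 5.6]
grip_width: 0.117
grip_force: 70.5
time_s: 20.12
eef_pos: [629.1, 57.0, 24.8]
ee_rot: [0.0, 0.051, 0.999, -0.002]
force: [-1.3, -14.5, 5.3]
grip_width: 0.12
grip_force: 70.6
```

```bash
python3 -m handwheel '[[[-0.1,-1,0,0,0,0,-1],[0,0,0,0,0,0,-0.5],[0,0,0,0,0,0,-0.5],[0,0,0,0,0,0,-0.5]]]'
python3 -m handwheel '[[[0,0,6,0,0,0,-0.5],[0,0,15,0,0,0,-0.5],[0,0,40,0,0,0,-0.5],[-30,20,45,0,0,0,-0.5],[-50,20,25,0,0,0,-0.5],[-50,20,15,0,0,0,-0.5],[0,0,0,0,0,0,-0.5],[0,0,0,0,0,0,-0.5]]]'
python3 - <<'E'
from h import *
c=wsnap('w8')
ux=np.array([.9947,-.1028]);uy=np.array([.1028,.9947]);g=cv2.cvtColor(c['image'],cv2.COLOR_RGB2GRAY)
# brightness in a top-down rectified strip across each joint, 0.5 mm per sample
for n,s0,t0 in(('back',590,212.4),('back',600,212.4),('front',490,139.7),('front',540,139.7)):
    t=np.arange(t0-9,t0+9.1,1.)
    px=w2px(c,[np.r_[s0*ux+k*uy,37] for k in t]).astype(np.float32)
    v=cv2.remap(g,px[None,:,0],px[None,:,1],cv2.INTER_LINEAR)[0];print(n,s0,px[9].round(),v.tolist())
E
```

```text
time_s: 20.62
eef_pos: [628.6, 58.9, 24.1]
ee_rot: [-0.0, 0.051, 0.999, 0.0]
force: [-0.3, -0.1, 0.4]
grip_width: 0.251
grip_force: 0.0
time_s: 21.62
eef_pos: [499.5, 118.3, 171.4]
ee_rot: [0.001, 0.051, 0.999, 0.0]
force: [-0.6, -0.2, -0.8]
grip_width: 0.249
grip_force: 0.0
w8 [499.5 118.3 171.4] tool y yaw 84.12 z [ 1.9e-03 -1.0e-04 -1.0e+00] w 0.24937709520803425 [-0.62446992 -0.19903683 -0.76990918] 21.625
back 590 [370. 347.] [15, 14, 14, 14, 15, 15, 15, 13, 14, 14, 15, 15, 14, 14, 14, 14, 14, 14, 15]
back 600 [370. 357.] [14, 14, 14, 13, 15, 15, 14, 14, 15, 14, 16, 14, 14, 14, 15, 13, 13, 15, 15]
front 490 [282. 235.] [100, 93, 89, 93, 113, 203, 217, 219, 221, 219, 203, 216, 219, 218, 181, 142, 147, 134, 115]
front 540 [284. 294.] [113, 123, 127, 117, 88, 76, 76, 76, 76, 77, 77, 76, 77, 72, 39, 17, 14, 13, 32]
```

```bash
python3 -m handwheel '[[[-40,-20,20,0,0,0,-0.5],[-40,-20,20,0,0,0,-0.5],[-40,-20,20,0,0,0,-0.5],[0,0,0,0,0,0,-0.5],[0,0,0,0,0,0,-0.5]]]'
python3 - <<'E'
from h import *
c=wsnap('w9')
ux=np.array([.9947,-.1028]);uy=np.array([.1028,.9947]);g=cv2.cvtColor(c['image'],cv2.COLOR_RGB2GRAY)
for n,s0,t0 in(('back',585,212.4),('back',610,212.4),('back',640,212.4),('back',655,212.4),('front',490,139.7),('front',550,139.7)):
    t=np.arange(t0-9,t0+9.1,1.)
    px=w2px(c,[np.r_[s0*ux+k*uy,37] for k in t]).astype(np.float32)
    v=cv2.remap(g,px[None,:,0],px[None,:,1],cv2.INTER_LINEAR)[0];print(n,s0,px[9].round(),v.tolist())
E
```

```text
time_s: 22.3
eef_pos: [379.7, 58.2, 230.3]
ee_rot: [0.0, 0.052, 0.999, 0.0]
force: [0.2, -0.7, 0.3]
grip_width: 0.25
grip_force: 0.0
w9 [379.7  58.2 230.3] tool y yaw 84.07 z [ 0.e+00  1.e-04 -1.e+00] w 0.24964785904192205 [ 0.19126915 -0.74826922  0.27246829] 22.3
back 585 [425. 402.] [16, 17, 22, 24, 25, 25, 26, 26, 25, 25, 25, 26, 26, 26, 26, 25, 25, 25, 25]
back 610 [423. 420.] [16, 16, 17, 16, 16, 15, 16, 16, 16, 18, 19, 18, 18, 19, 18, 18, 18, 18, 18]
back 640 [421. 442.] [15, 15, 16, 16, 15, 15, 16, 16, 16, 16, 16, 16, 16, 16, 16, 20, 36, 70, 88]
back 655 [420. 452.] [14, 13, 14, 12, 14, 13, 13, 13, 14, 12, 13, 12, 13, 13, 13, 14, 13, 13, 13]
front 490 [362. 325.] [13, 13, 14, 21, 45, 68, 70, 70, 69, 69, 69, 69, 70, 70, 69, 69, 69, 69, 66]
front 550 [360. 375.] [20, 23, 22, 22, 22, 19, 15, 16, 16, 15, 16, 14, 14, 16, 16, 17, 16, 16, 17]
```

```bash
python3 -m handwheel '[[[33,-45,20,0,0,0,-0.5],[33,-45,20,0,0,0,-0.5],[33,-45,20,0,0,0,-0.5],[0,0,0,0,0,0,-0.5],[0,0,0,0,0,0,-0.5]]]'
python3 - <<'E'
from h import *
c=wsnap('w10')
ux=np.array([.9947,-.1028]);uy=np.array([.1028,.9947]);g=cv2.cvtColor(c['image'],cv2.COLOR_RGB2GRAY)
for n,s0,t0 in(('back',585,212.4),('back',600,212.4),('back',625,212.4),('back',640,212.4),('back',655,212.4),('front',490,139.7),('front',550,139.7)):
    t=np.arange(t0-9,t0+9.1,1.)
    px=w2px(c,[np.r_[s0*ux+k*uy,37] for k in t]).astype(np.float32)
    v=cv2.remap(g,px[None,:,0],px[None,:,1],cv2.INTER_LINEAR)[0];print(n,s0,px[9].round(),v.tolist())
E
```

```text
time_s: 22.98
eef_pos: [477.9, -76.1, 289.2]
ee_rot: [-0.001, 0.051, 0.999, 0.001]
force: [-0.5, -0.2, 0.2]
grip_width: 0.248
grip_force: 0.0
w10 [477.9 -76.1 289.2] tool y yaw 84.14 z [-0.0023  0.0012 -1.    ] w 0.24829447354802045 [-0.47849229 -0.1788833   0.23918143] 22.975
back 585 [524. 287.] [55, 54, 54, 69, 107, 170, 175, 174, 159, 154, 164, 181, 198, 194, 168, 158, 158, 158, 157]
back 600 [522. 299.] [54, 53, 54, 67, 103, 168, 173, 173, 157, 164, 194, 201, 202, 196, 171, 156, 154, 158, 160]
back 625 [519. 318.] [62, 61, 62, 71, 127, 176, 198, 198, 187, 151, 192, 199, 199, 190, 175, 166, 162, 158, 154]
back 640 [517. 329.] [62, 60, 62, 76, 124, 177, 196, 196, 182, 149, 189, 196, 195, 179, 148, 126, 124, 126, 130]
back 655 [515. 340.] [59, 59, 60, 75, 121, 184, 195, 194, 178, 154, 190, 194, 193, 170, 123, 68, 57, 56, 56]
front 490 [472. 207.] [56, 56, 54, 62, 100, 148, 174, 178, 169, 144, 170, 176, 179, 175, 138, 114, 112, 115, 117]
front 550 [466. 259.] [54, 54, 52, 59, 90, 141, 167, 172, 168, 136, 151, 171, 171, 163, 132, 69, 57, 55, 55]
```

```bash
python3 -c "
from rig import *
print(finish_job())"
```

```text
the job is handed in; nothing more can be done
None
```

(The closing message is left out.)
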